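# Snap the lock-out hook onto the sliding loop of the bench anchor

### The arm

A 6-joint arm with a two-finger parallel gripper is mounted at the origin on a cart in front of the work surface, level with it; the furniture and walls round the work are solid. World frame = base frame: x ahead of the robot, y to its left, z up, the work surface at z = 0. Lengths are in m, angles in rad, forces in N, time in s.
With the tool pointing down it reaches from about 0.35 to 0.975 m from the base axis. Payload 17.4 kg.
Tool frame: the origin (TCP) lies at the very end of the fingers, on their centre line; the grasp point (between the pads) lies 19 mm behind it; z points along the fingers, y is the direction in which the jaws open and shut (so a half turn about z gives the same grasp; the last joint's range is limited). The gripper opens to 85 mm and grips with 20 to 120 N. Pads are 22 mm wide; open, the fingers measure 114 mm over their backs; the gripper's body (76 mm by 85 mm) begins 54 mm behind the grasp point. The pads swing forward as they close: fully open they stand 13 mm farther back than shut.
Start: joints at [-1.162, 0.116, 1.442, -0, 1.584, -0.038], TCP at [0.292, -0.609, 0.2] pointing down, gripper open.
Joint ranges: [-2.83, 2.83], [-0.83, 2.19], [0.07, 2.5], [-1.14, 4.28], [0.01, 3], [-2.97, 2.97]. Speed limits (rad/s): [1.89, 1.89, 2.22, 3.14, 3.14, 3.14].

### API

Orientations are given as [roll, pitch, yaw] about the fixed x, y, z axes, in that order (R = Rz(yaw) Ry(pitch) Rx(roll)).
In Python, from bench import arm gives the robot as it stands.
- The arm moves only by the shell command python3 -m handwheel 'ROWS' [FORCE]. ROWS is JSON, one flat list of numbers, 7 for each row, row after row: the shift along the tool's x, y, z in mm, then the turn, a rotation vector about the tool's x, y, z in degrees, then the closure, from 0 (fully open) to 1 (shut). In form: [dx, dy, dz, rx, ry, rz, fingers, dx, dy, dz, rx, ry, rz, fingers, ...]. A call has exactly 8 rows; each row is the pose to reach, as a shift and turn from the pose commanded when the call began, along the tool's axes at that moment; what a row does not reach only later rows make up. A row lasts 1/8 s, in which the tool goes at most 62.5 mm and 10.7 degrees, less where a joint would pass 70% of its speed; a pose out of reach is approached as far as the arm can. A call with a gripper value outside its range is refused whole. The fingers move at their own pace and stop on an object; FORCE is the grip in N (left out, the last holds). Time passes only in rows, so rows that repeat a pose let the fingers close, or fill a call up. It gives the time, the measured TCP pose, the force and the opening at its end, in the units of the state.
- arm.get_obs(): the state, without advancing time (a new reading comes with each control period).
- arm.get_image(name): name is "scene" or "top" or "wrist"; returns a dict with "pixels" (480x640x3 uint8, red, green, blue), "depth" (480x640 float32, m along the optical axis (not along the pixel's ray), 0 where there is no reading), "intrinsics" (3x3 intrinsics, pixels), "T" (4x4, takes a point from camera to world coordinates); the wrist camera has in their place "hand_eye" (4x4, takes a point from camera to tool coordinates, whose origin is the TCP and whose axes are the flange's). Camera axes: x right, y down, z forward; pixel columns grow to the right and rows downward; lengths in m; the calibration is good to about 2 mm. The wrist camera is an equidistant fisheye: a pixel r from the principal point sees the ray r / f radians off the axis. A picture is of the moment at which its call begins: read the wrist's pose just before it.
- arm.job_done(): hands the job in, once; it reports no verdict.
The state is a dict: "time_s": time; "joints": joint angles; "dq": joint speeds; "tau": joint torques, N m; "tool_pos": TCP position; "orientation": TCP orientation; "force": force on the tool from outside, world axes, zero at the start; "wrist_torque": the same for the moment, N m; "opening": finger opening in m.
Only numpy, scipy, OpenCV 4.12 (cv2) and the standard library are available. Lean on these libraries where they do the work, as an engineer would, in place of code of your own. Each camera call takes 0.05 s, during which the arm holds its last target.

### The job

Lock out the bench: pick up the snap hook by its grip and push its sprung gate against the front bar of the upright steel loop on the anchor rail until the bar is inside the hook and the gate has snapped shut behind it. The loop slides freely for an unknown distance before it resists, so feel for it and push gently (always less than 30 N between hook and loop). Then, with the gate shut, pull the hook back towards you with about 6 N to show that it holds, and let it go, leaving it hooked on the loop and the other things on the desk where they are.

Things in the scene. Friction and masses are not known exactly. Their poses are not given: they have to be found in the camera images.
- hook_grip (a point): centre of the grip of the loose snap hook (0.15 kg), 14 mm above the hook's underside, which lies on the desk. x runs from the grip forward to the gate, y to the left, z up. Grip: grey ribbed plastic block 50 (x) x 22 (y) x 28 mm high; grip it across the 22 mm. In front of it lies a flat steel hook of 9 mm bar, its centre plane 4.5 mm above the underside
- hook: the same hook, 100 mm long; origin under the middle of the grip, same axes. Bar centre lines in mm: rear bar at x = 32, right side at y = -30, left side at y = 20, ending in a nose at x = 70.5, y = 12. The gate (6 mm bar) closes the front at x = 70.5, from its hinge at y = -26 to its tip at y = 7
- hook_gate (a joint): gate angle: 0 = shut against its stop, grows inward to 1.2 rad. Spring 0.08 N m when shut, +0.13 per rad: pushing the bar in takes 3 to 8 N, at last partly sideways. With the bar entering at hook y = 0 (good from -2 to +3 mm) the gate snaps shut behind it when the bar is about 27 mm behind the shut gate's line; at 30 mm the bar meets the hook's rear bar and the push turns hard
- loop_bar (a point): point on the axis of the loop's front bar, 40 mm above the desk. The bar is upright, round, 8 mm thick, free from z = 23 to 62 mm. x points along the rail, away from the robot: push the hook this way, its x along this x, with its steel bars at about this height
- loop: upright steel staple, 76 mm high, on a foot 28 mm wide, 20 mm high, x = -8 to 50; origin on the desk under the front bar, axes as loop_bar; rear upright at x = 42. It drags along its fixed rail (116 x 44 x 14 mm) with 2 N, less than the gate needs: first 0 to 34 mm along +x to a hard stop (how far varies and is not measured); pulled towards the robot, to a stop 34 mm before that one
- fuse_small: small cartridge fuse lying on the desk, 60 x 21 mm, a bystander; origin at its underside
- tape_black: black tape roll, diameter 70 mm, 19 mm high, a bystander; origin at its underside
- tape_grey: grey tape roll, diameter 62 mm, 19 mm high, a bystander; origin at its underside
- fuse_big: large cartridge fuse lying on the desk, 75 x 25 mm, a bystander; origin at its underside

How it is judged:
By the outcome, as a careful person would: the job done as asked, in the order asked, and still so for the second after the job is handed in, with the robot touching nothing.
It also fails if it takes over 58 s, if anything falls off the work surface, if the arm or the gripper's body presses on something with over 40 N, if the wrist force passes 120 N, or if a joint passes its speed limit or range.

## Working session

There is one attempt and no reset: what is moved stays moved. The work goes in short steps, Python scripts to look and compute and a shell command to move; the robot and the scene stay as the last step left them, time stands still between calls to the robot, and variables do not carry over. Pictures are saved under pics/ and viewed, and the job is handed in when it is done.

```bash
mkdir -p pics; ls; python3 - <<'E'
from bench import arm
import cv2
print(arm.get_obs())
for n in ["scene","top","wrist"]:
    o=arm.get_image(n); cv2.imwrite(f"pics/{n}0.png",o["pixels"][:,:,::-1])
    print(n,o["intrinsics"].tolist(),(o.get("T") if "T" in o else o["hand_eye"]).round(4).tolist())
    import numpy as np; np.savez(f"{n}0.npz",**o)
E
```

```text
pics
{'time_s': 0.0, 'joints': array([-1.16180593e+00,  1.16483290e-01,  1.44225926e+00,  1.22627213e-05,
        1.58398998e+00, -3.77906221e-02]), 'dq': array([ 0.00066174, -0.00055593,  0.00037784,  0.00087298,  0.00094023,
       -0.00017663]), 'tau': array([ 4.02324062e-03, -7.31981063e+01, -6.32503939e+01,  2.13690059e-04,
        6.12529271e-03, -1.10348560e-05]), 'tool_pos': array([ 0.29155667, -0.60853955,  0.19886774]), 'orientation': array([-3.14045406e+00, -5.53192329e-05,  4.46781138e-01]), 'force': array([ 0.74867113, -0.63037824,  0.49977662]), 'wrist_torque': array([-0.07231202, -0.02949661, -0.03521489]), 'opening': 0.08508721260415855}
scene [[598.9641912562846, 0.0, 315.5402162880914], [0.0, 598.9641912562846, 235.19314645166486], [0.0, 0.0, 1.0]] [[-0.8765, -0.3468, 0.3338, 0.1142], [-0.4813, 0.6192, -0.6205, 0.6843], [0.0085, -0.7045, -0.7096, 0.9258], [0.0, 0.0, 0.0, 1.0]]
top [[450.3071595713639, 0.0, 323.19640308556706], [0.0, 450.3071595713639, 232.5282900528811], [0.0, 0.0, 1.0]] [[0.0254, -0.9932, 0.114, 0.4255], [-0.9993, -0.0284, -0.0254, -0.0634], [0.0285, -0.1133, -0.9932, 0.9296], [0.0, 0.0, 0.0, 1.0]]
wrist [[371.64829954431775, 0.0, 320.5919650497015], [0.0, 371.64829954431775, 243.627186508434], [0.0, 0.0, 1.0]] [[-0.0001, -0.9524, -0.3047, 0.0773], [1.0, -0.0001, -0.0, -0.0], [0.0, -0.3047, 0.9524, -0.1747], [0.0, 0.0, 0.0, 1.0]]
```

View pics/scene0.png

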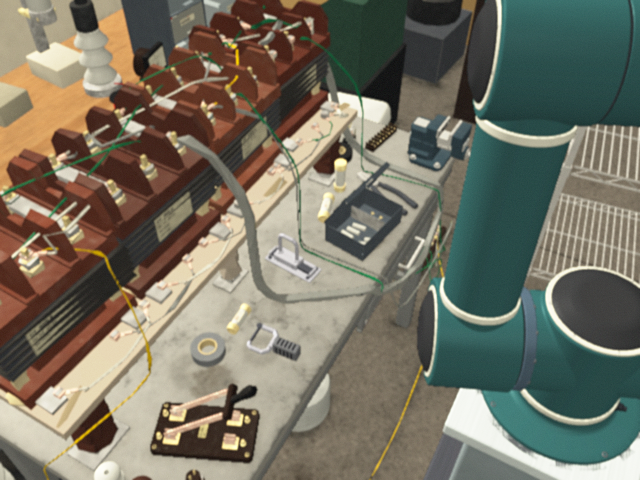

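View pics/top0.png

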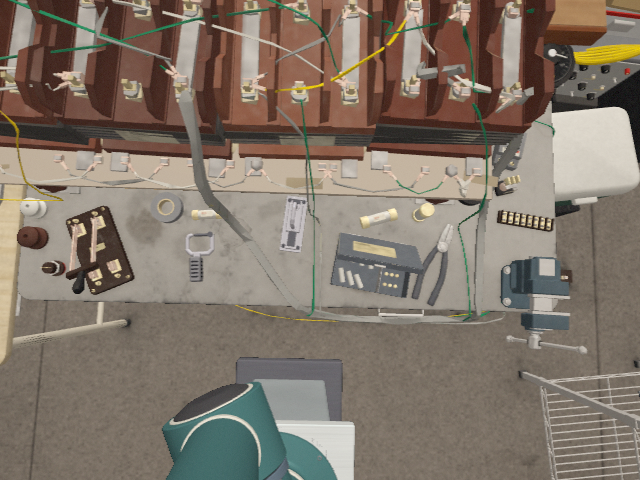

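View pics/wrist0.png

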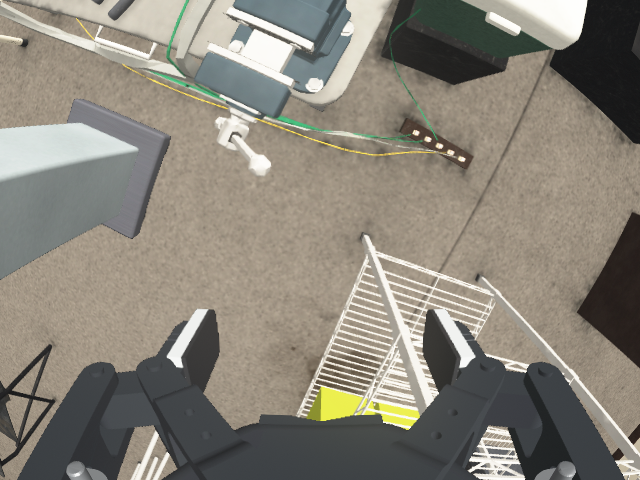

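```bash
cat > h.py <<'E'
import numpy as np, cv2
def load(n):
    d=np.load(n+".npz"); return {k:d[k] for k in d.files}
def ray(o,u,v):
    K=o["intrinsics"];T=o["T"]
    d=T[:3,:3]@np.array([(u-K[0,2])/K[0,0],(v-K[1,2])/K[1,1],1.]);return T[:3,3],d
def onplane(o,u,v,z):
    c,d=ray(o,u,v);return c+d*(z-c[2])/d[2]
def dpt(o,u,v):
    c,d=ray(o,u,v);return c+d*float(o["depth"][int(round(v)),int(round(u))])
def proj(o,p):
    T=o["T"];q=T[:3,:3].T@(np.asarray(p)-T[:3,3]);K=o["intrinsics"]
    return K[0,0]*q[0]/q[2]+K[0,2],K[1,1]*q[1]/q[2]+K[1,2]
E
python3 - <<'E'
from h import *
t=load("top0");s=load("scene0")
def crop(o,u0,v0,w,h,f,n):
    c=cv2.resize(o["pixels"][v0:v0+h,u0:u0+w,::-1],None,fx=f,fy=f,interpolation=cv2.INTER_CUBIC);cv2.imwrite(n,c)
crop(t,140,180,200,130,4,"pics/tc.png");crop(s,180,220,160,150,4,"pics/sc.png")
# 3D grid heights from top
for v in range(190,310,6): print(v,[round(1000*dpt(t,u,v)[2]) for u in range(170,330,8)])
E
```

```text
190 [-2, 1, 148, 155, 276, 249, 166, 167, 166, 168, 164, 165, 165, 162, 165, 166, 166, 166, 165, 164]
196 [18, -1, 0, -3, 259, 244, -2, -2, 0, -1, -2, -2, -3, -4, -1, 2, -1, 1, 231, -1]
202 [-1, 16, -2, -1, -1, 239, 188, 1, 0, -2, -2, -1, -2, -3, -1, 1, 11, 2, 209, -3]
208 [-4, 17, -1, -2, -4, -5, 179, 118, -2, -2, -1, -2, -4, -3, -2, 21, 19, 0, 174, -3]
214 [16, 16, -2, 19, 22, 18, 17, 110, -2, -1, -1, 2, 0, 1, 0, 20, 18, -3, 110, -2]
220 [17, -4, -4, -1, -1, -4, -1, 81, 53, -3, 0, 1, 0, 0, 0, 16, 19, -2, 23, -4]
226 [0, -1, -2, -2, 0, 1, -3, -2, 52, 28, 0, -3, -2, -2, -2, 20, 22, -1, 9, 2]
232 [1, 0, -3, -2, -3, 13, -2, 1, -2, 27, -2, -3, -5, -1, 2, 10, 16, -3, 5, -2]
238 [1, -2, 6, 0, 0, 5, -4, -1, 2, 21, 16, 930, -2, -3, 2, 11, 3, -1, 3, 0]
244 [-1, -1, 6, -2, -2, 6, -2, -1, -3, -3, 14, -1, 0, -1, 5, 8, 4, -2, -1, 0]
250 [0, -2, 7, -1, -3, 9, 0, 1, -2, 0, 0, 11, -2, -1, 5, -1, 6, -1, 3, -4]
256 [-1, -2, -2, 10, -1, 1, -2, 1, 1, 0, -1, 9, -4, -5, 930, 0, -1, 1, 1, -2]
262 [1, -2, 1, 26, 10, 2, 0, -2, 0, 0, -1, 0, 11, -4, -2, -3, 0, -3, 4, 2]
268 [-2, -1, -3, 25, 11, -4, 0, -2, 0, -3, -1, -3, 11, 1, -1, 0, -2, -2, 3, 3]
274 [-1, -1, 0, 28, 10, 0, -5, -2, -3, -4, -1, -2, -4, 11, -4, 1, -1, -2, 3, 0]
280 [-5, -6, -1, 25, 7, -2, -3, -1, 0, -3, -1, -3, -1, 10, 0, 1, -2, -2, 3, -3]
286 [-3, -3, -3, -4, -2, -3, 0, -2, -1, -4, -2, 4, 2, -1, 10, -1, -2, -1, 3, -2]
292 [-1, -4, 1, 1, -3, -2, -3, -3, -2, -1, -4, -1, 1, 0, 7, 0, -1, -1, 4, -1]
298 [-3, 0, 1, -2, 930, -1, 1, 2, 930, 2, 0, 1, 0, 0, -3, 11, 1, 0, 6, 2]
304 [-732, -726, -728, -737, -720, -4, -5, -4, -1, -3, 2, -2, -1, -3, 0, 7, 8, 0, 3, -2]
```

View pics/tc.png

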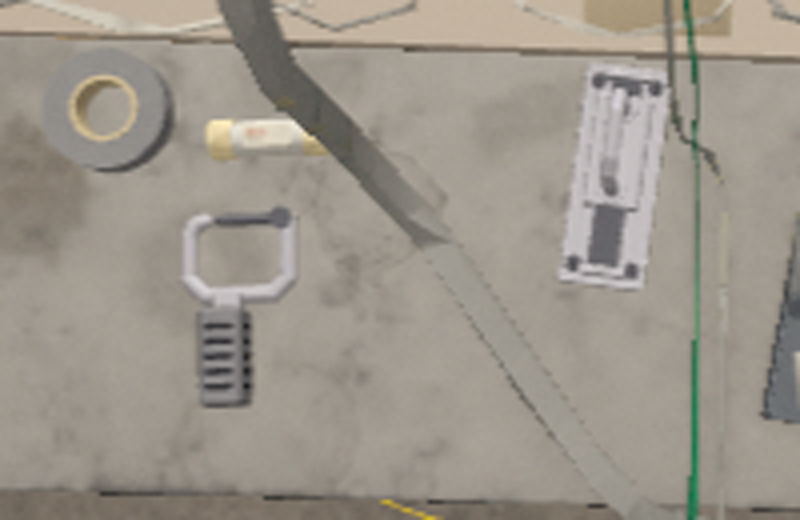

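View pics/sc.png

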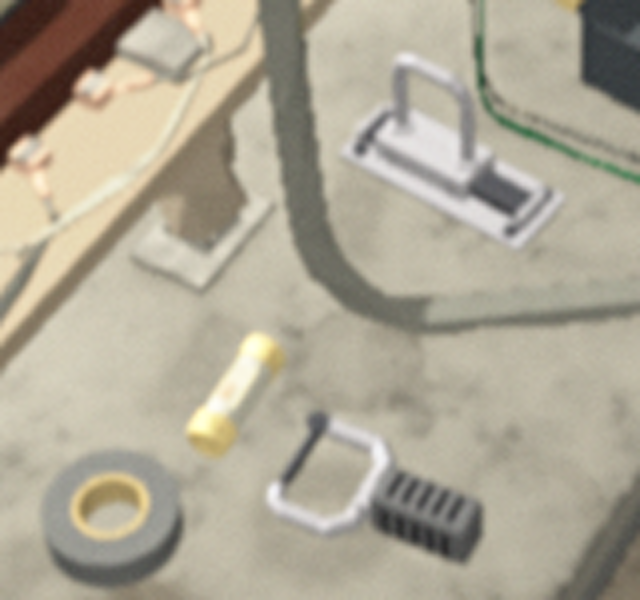

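```bash
python3 - <<'E'
from h import *
t=load("top0");s=load("scene0")
def P(a,b,z): return onplane(t,140+a/4-.4,180+b/4-.4,z)
def S(a,b,z): return onplane(s,180+a/4-.4,220+b/4-.4,z)
np.set_printoptions(precision=4,suppress=True)
r=[P(592,62,.014),P(668,70,.014),P(640,290,.014),P(558,280,.014)]
print("rail",r,[np.linalg.norm(r[i]-r[i-1]) for i in range(4)], "centre",sum(r)/4)
d=(r[0]+r[1]-r[2]-r[3]);print("yaw",np.degrees(np.arctan2(d[1],d[0])))
rs=[S(375,105,.014),S(342,152,.014),S(522,243,.014),S(563,195,.014)]
print("rail scene",rs,"c",sum(rs)/4, [np.linalg.norm(rs[i]-rs[i-1]) for i in range(4)])
# loop bars: scene top corners z=.072
print("scene loop tops",S(405,60,.072),S(468,92,.072),"front bar foot",S(468,157,.023))
print("top loop", P(618,85,.072),P(610,190,.072))
# hook
g=[P(202,308,.028),P(248,308,.028),P(250,404,.028),P(203,404,.028)]
print("grip",sum(g)/4,[np.linalg.norm(g[i]-g[i-1]) for i in range(4)])
print("nose/gate",P(282,215,.0045),P(195,220,.0045),"rearbar",P(240,297,.0045),"mid left",P(290,255,.0045),P(190,255,.0045))
print("grip scene", sum([S(395,470,.028),S(375,510,.028),S(462,540,.028),S(482,505,.028)])/4)
for v in range(195,310,6):
  row=t["pixels"][v].astype(int);m=[u for u in range(295,330) if row[u,1]-row[u,0]>25 and row[u,1]-row[u,2]>10]
  if m: print("green",v,m, dpt(t,m[len(m)//2],v))
E
```

```text
rail [array([ 0.6062, -0.0115,  0.014 ]), array([ 0.6032, -0.0507,  0.014 ]), array([ 0.4892, -0.0399,  0.014 ]), array([0.4931, 0.0019, 0.014 ])] [np.float64(0.11382541580387243), np.float64(0.039372234714473306), np.float64(0.11452480327932561), np.float64(0.04195528783928372)] centre [ 0.5479 -0.0251  0.014 ]
yaw -6.09448013815078
rail scene [array([ 0.6054, -0.0417,  0.014 ]), array([ 0.6026, -0.0048,  0.014 ]), array([0.4914, 0.0037, 0.014 ]), array([ 0.4888, -0.0344,  0.014 ])] c [ 0.5471 -0.0193  0.014 ] [np.float64(0.11680630523991699), np.float64(0.03707816860631757), np.float64(0.11150617847130515), np.float64(0.03819726444524902)]
scene loop tops [ 0.5774 -0.0296  0.072 ] [ 0.5386 -0.0257  0.072 ] front bar foot [ 0.5398 -0.0264  0.023 ]
top loop [ 0.5839 -0.0277  0.072 ] [ 0.5327 -0.0255  0.072 ]
grip [0.45   0.1637 0.028 ] [np.float64(0.047463093209309096), np.float64(0.02268448749998177), np.float64(0.04751414134540667), np.float64(0.023041666973724888)]
nose/gate [0.5234 0.1451 0.0045] [0.5195 0.1892 0.0045] rearbar [0.4807 0.1641 0.0045] mid left [0.5029 0.1399 0.0045] [0.5015 0.1907 0.0045]
grip scene [0.4472 0.1688 0.028 ]
green 195 [313] [ 0.5642 -0.0637  0.234 ]
green 213 [313] [ 0.5534 -0.0647  0.1213]
green 249 [314] [ 0.4973 -0.0691  0.0012]
green 255 [314] [ 0.4848 -0.0694  0.0025]
green 261 [314] [ 0.4725 -0.0697  0.0016]
green 267 [313, 314] [ 0.4603 -0.0701  0.0005]
green 273 [313, 314] [ 0.4479 -0.0704  0.0018]
green 279 [313, 314] [ 0.4357 -0.0708  0.0001]
green 285 [313, 314] [ 0.4235 -0.0711  0.0025]
green 291 [313, 314] [ 0.4113 -0.0715 -0.0006]
green 297 [313, 314] [ 0.3992 -0.0718  0.002 ]
green 303 [312, 313, 314] [ 0.3869 -0.0701 -0.0012]
green 309 [312, 313] [ 0.375  -0.0704  0.0028]
```

```bash
cat >> h.py <<'E'
from scipy.spatial.transform import Rotation as R
def rows(obs,tgt,yaw):
    "shift in tool axes (mm) and rotvec (deg) from measured pose to tool-down at yaw(deg)"
    A=R.from_euler("xyz",obs["orientation"]);B=R.from_euler("xyz",[np.pi,0,np.radians(yaw)])
    return A.inv().apply(np.asarray(tgt)-obs["tool_pos"])*1000, (A.inv()*B).as_rotvec(degrees=True)
E
python3 - <<'E'
from h import *
from bench import arm
np.set_printoptions(precision=2,suppress=True)
t=load("top0")
pts=np.array([dpt(t,u,v) for u in range(400,600,4) for v in range(230,360,4)])
m=(pts[:,0]>.2)&(pts[:,2]>.03)
print(pts[m].min(0),pts[m].max(0))
o=arm.get_obs()
for z in (.3,.2): print(rows(o,[.43,.164,z],6))
E
```

```text
[ 0.32 -0.55  0.03] [ 0.5  -0.06  0.93]
(array([ 458.65, -637.04, -100.39]), array([-0.05,  0.01, 19.6 ]))
(array([ 458.65, -636.96,   -0.39]), array([-0.05,  0.01, 19.6 ]))
```

```bash
python3 -m handwheel '[0,0,-60,0,0,0,0, 30,-40,-100,0,0,5,0, 60,-85,-100,0,0,10,0, 95,-133,-100,0,0,15,0, 130,-182,-100,0,0,19.6,0, 165,-230,-100,0,0,19.6,0, 201,-280,-100,0,0,19.6,0, 237,-330,-100,0,0,19.6,0]'
python3 - <<'E'
from h import *
from bench import arm
np.set_printoptions(precision=2,suppress=True)
o=arm.get_obs();print(rows(o,[.43,.164,.2],6))
E
```

```text
time_s: 1.15
tool_pos: [0.3626, -0.2069, 0.2995]
orientation: [3.142, -0.0, 0.104]
force: [1.8, 0.6, 0.2]
opening: 0.0854
(array([ 105.59, -361.9 ,   99.5 ]), array([ 0.  , -0.02, -0.04]))
```

```bash
python3 -m handwheel '[15,-60,0,0,0,0,0, 30,-118,0,0,0,0,0, 47,-176,0,0,0,0,0, 64,-234,10,0,0,0,0, 80,-288,30,0,0,0,0, 95,-335,60,0,0,0,0, 106,-362,90,0,0,0,0, 106,-362,100,0,0,0,0]'
python3 - <<'E'
from h import *
from bench import arm
o=arm.get_obs();w=arm.get_image("wrist");t=arm.get_image("top")
print(o["tool_pos"],o["orientation"],o["force"])
np.savez("w1.npz",pos=o["tool_pos"],ori=o["orientation"],**w);np.savez("top1.npz",**t)
cv2.imwrite("pics/w1.png",w["pixels"][:,:,::-1])
E
```

```text
time_s: 2.15
tool_pos: [0.4297, 0.1636, 0.1973]
orientation: [3.141, 0.003, 0.107]
force: [-0.1, -0.4, 0.3]
opening: 0.0851
[0.42969285 0.16363809 0.19732546] [3.14107778 0.00317922 0.10735587] [-0.0507738  -0.37952292  0.26229131]
```

View pics/w1.png

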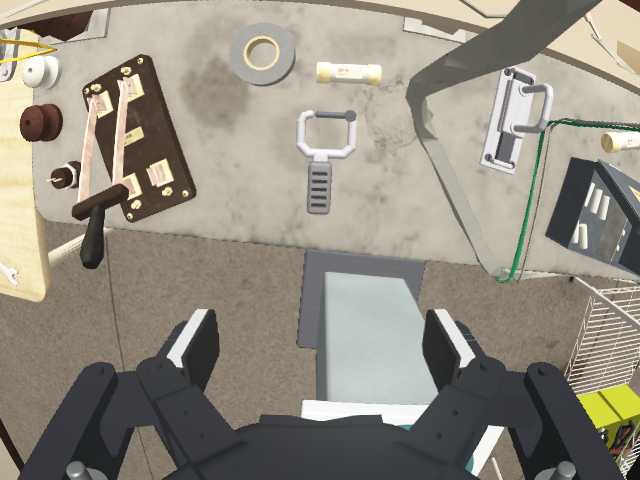

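```bash
cat >> h.py <<'E'
def wray(o,u,v):
    K=o["intrinsics"];x,y=u-K[0,2],v-K[1,2];r=np.hypot(x,y);th=r/K[0,0]
    d=np.array([np.sin(th)*x/r,np.sin(th)*y/r,np.cos(th)]);H=o["hand_eye"]
    A=R.from_euler("xyz",o["ori"]).as_matrix()
    return A@H[:3,3]+o["pos"], A@H[:3,:3]@d
def won(o,u,v,z):
    c,d=wray(o,u,v);return c+d*(z-c[2])/d[2]
E
python3 - <<'E'
from h import *
w=load("w1")
c=cv2.resize(w["pixels"][90:230,270:400,::-1],None,fx=4.2,fy=4.2,interpolation=cv2.INTER_CUBIC);cv2.imwrite("pics/w1h.png",c)
c=cv2.resize(w["pixels"][50:190,460:600,::-1],None,fx=4.2,fy=4.2,interpolation=cv2.INTER_CUBIC);cv2.imwrite("pics/w1l.png",c)
E
```

```text
(no output)
```

View pics/w1h.png

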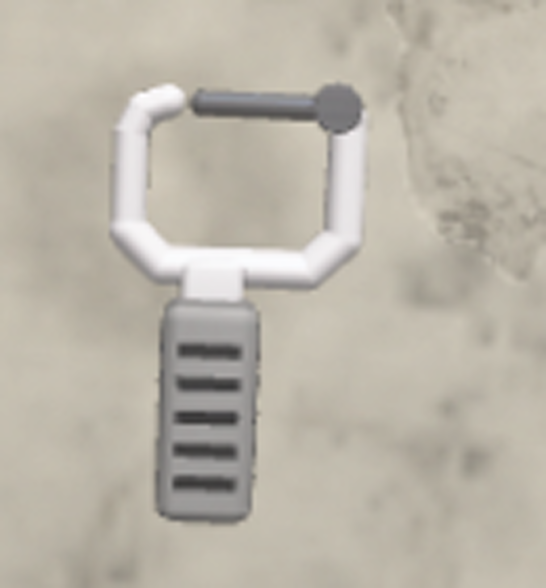

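View pics/w1l.png

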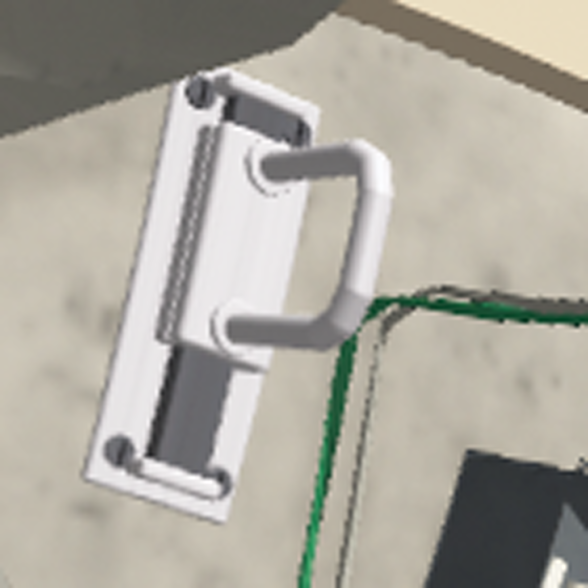

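```bash
python3 - <<'E'
from h import *
np.set_printoptions(precision=4,suppress=True)
w=load("w1")
H=lambda a,b,z: won(w,270+a/4.2-.4,90+b/4.2-.4,z)
L=lambda a,b,z: won(w,460+a/4.2-.4,50+b/4.2-.4,z)
g=[H(163,302,.028),H(259,302,.028),H(248,520,.028),H(157,518,.028)]
print("grip c",sum(g)/4,[np.linalg.norm(g[i]-g[i-1]) for i in range(4)]); d=g[0]+g[1]-g[2]-g[3];print("yaw",np.degrees(np.arctan2(d[1],d[0])))
sl=[H(209,350,.028),H(205,484,.028)];d=sl[0]-sl[1];print("slots",np.degrees(np.arctan2(d[1],d[0])),(sl[0]+sl[1])/2)
hin=H(337,107,.0045);nose=H(178,97,.0045);gt=H(200,101,.0045)
d=gt-hin;print("gate",hin,nose,gt,np.degrees(np.arctan2(d[1],d[0]))-90,np.linalg.norm(d))
ls=[H(131,140,.0045),H(130,215,.0045)];rs=[H(348,140,.0045),H(343,225,.0045)]
for a in(ls,rs): d=a[0]-a[1];print("side",a,np.degrees(np.arctan2(d[1],d[0])))
rb=[H(170,265,.0045),H(310,268,.0045)];d=rb[0]-rb[1];print("rear",rb,np.degrees(np.arctan2(d[1],d[0]))-90)
r=[L(180,80,.014),L(320,107,.014),L(224,522,.014),L(84,480,.014)]
print("rail",sum(r)/4,[np.linalg.norm(r[i]-r[i-1]) for i in range(4)]);d=r[0]+r[1]-r[2]-r[3];print("yaw",np.degrees(np.arctan2(d[1],d[0])))
print("bar base",L(230,327,.021),"rear",L(264,162,.021),"bar z40?",L(290,331,.04), "top corner",L(345,318,.072),L(372,165,.072))
E
```

```text
grip c [0.4511 0.1673 0.028 ] [np.float64(0.04894779016013343), np.float64(0.02106399300731712), np.float64(0.049435411750002975), np.float64(0.020573849850700963)]
yaw 3.885214503406034
slots 4.410858191581289 [0.4498 0.1671 0.028 ]
gate [0.5225 0.1448 0.0045] [0.5207 0.1815 0.0045] [0.5203 0.1764 0.0045] 4.050230273402875 0.03168696987570616
side [array([0.5096, 0.1913, 0.0045]), array([0.492 , 0.1897, 0.0045])] 5.051640027078704
side [array([0.5151, 0.1414, 0.0045]), array([0.4951, 0.1402, 0.0045])] 3.3634021461895633
rear [array([0.4812, 0.1793, 0.0045]), array([0.4841, 0.1467, 0.0045])] 5.057237938301114
rail [ 0.5464 -0.0196  0.014 ] [np.float64(0.1043444271735646), np.float64(0.041752680437688316), np.float64(0.1119052688898484), np.float64(0.0418196019695853)]
yaw -6.322349879694627
bar base [ 0.539  -0.0232  0.021 ] rear [ 0.5819 -0.0272  0.021 ] bar z40? [ 0.5399 -0.0293  0.04  ] top corner [ 0.5427 -0.0237  0.072 ] [ 0.5777 -0.0261  0.072 ]
```

```bash
python3 - <<'E'
from h import *
from bench import arm
np.set_printoptions(precision=2,suppress=True)
o=arm.get_obs();print(o["tool_pos"],rows(o,[.4505,.1665,.005],4.3))
E
```

```text
[0.43 0.16 0.2 ] (array([ 21.27,  -2.34, 193.64]), array([0.03, 0.1 , 1.73]))
```

```bash
python3 -m handwheel '[15,-2,40,0,0,1.7,0.3, 21,-2,90,0,0,1.7,0.5, 21,-2,135,0,0,1.7,0.5, 21,-2,165,0,0,1.7,0.5, 21,-2,180,0,0,1.7,0.5, 21,-2,188,0,0,1.7,0.5, 21,-2,188,0,0,1.7,0.5, 21,-2,188,0,0,1.7,0.5]' 60
python3 - <<'E'
from h import *
from bench import arm
np.set_printoptions(precision=2,suppress=True)
o=arm.get_obs();print(o["tool_pos"]*1000,rows(o,[.4505,.1665,.005],4.3))
w=arm.get_image("wrist");cv2.imwrite("pics/w2.png",w["pixels"][:,:,::-1])
E
```

```text
time_s: 3.25
tool_pos: [0.4517, 0.1667, 0.0128]
orientation: [-3.141, -0.002, 0.075]
force: [-0.2, -1.1, 0.2]
opening: 0.0429
[451.69 166.69  12.78] (array([-1.21,  0.1 ,  7.78]), array([-0.02, -0.09, -0.  ]))
```

View pics/w2.png

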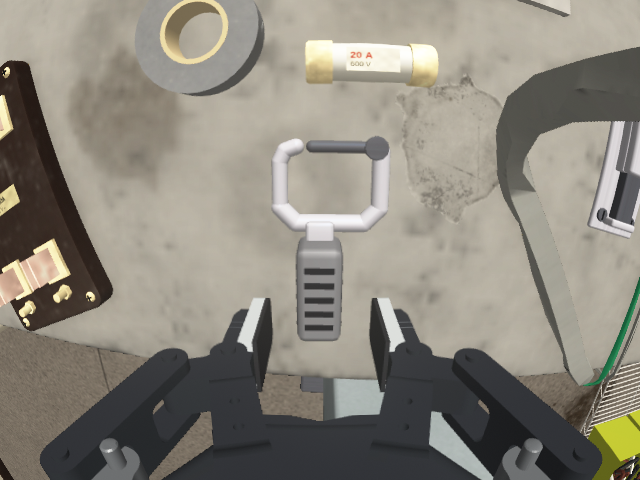

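```bash
python3 -m handwheel '[-1,0,4,0,0,0,0.5, -1,0,8,0,0,0,0.5, -1,0,8,0,0,0,0.8, -1,0,8,0,0,0,1, -1,0,8,0,0,0,1, -1,0,8,0,0,0,1, -1,0,8,0,0,0,1, -1,0,8,0,0,0,1]' 60
python3 -m handwheel '[0,0,-15,0,0,0,1, 0,0,-40,0,0,0,1, 0,0,-70,0,0,0,1, 0,0,-90,0,0,0,1, 0,0,-100,0,0,0,1, 0,0,-100,0,0,0,1, 0,0,-100,0,0,0,1, 0,0,-100,0,0,0,1]' 60
python3 - <<'E'
from h import *
from bench import arm
np.set_printoptions(precision=2,suppress=True)
o=arm.get_obs();print(o["tool_pos"]*1000,o["force"],o["wrist_torque"],rows(o,[.41,-.01,.11],-6))
w=arm.get_image("wrist");cv2.imwrite("pics/w3.png",w["pixels"][:,:,::-1])
E
```

```text
time_s: 4.3
tool_pos: [0.4501, 0.1664, 0.0036]
orientation: [3.142, -0.0, 0.075]
force: [0.5, 0.8, -0.9]
opening: -0.0002
time_s: 5.3
tool_pos: [0.4497, 0.1664, 0.1027]
orientation: [3.141, 0.001, 0.075]
force: [-0.1, 0.4, -0.6]
opening: -0.0
[449.73 166.36 102.75] [-0.09  0.38 -0.6 ] [-0.05 -0.05  0.01] (array([-52.85, 172.89,  -7.13]), array([ 0.02,  0.07, 10.3 ]))
```

View pics/w3.png

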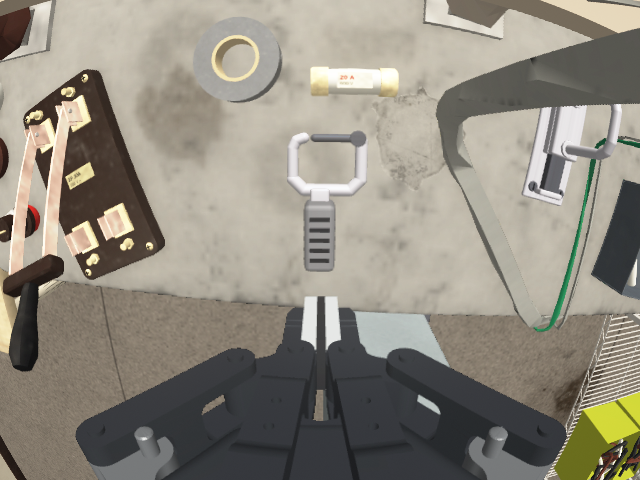

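```bash
python3 - <<'E'
from h import *
from bench import arm
np.set_printoptions(precision=4,suppress=True)
o=arm.get_obs();w=arm.get_image("wrist");w["pos"]=o["tool_pos"];w["ori"]=o["orientation"]
np.savez("w4.npz",**w)
Hi=np.linalg.inv(w["hand_eye"]);K=w["intrinsics"]
for p in ([0,0,0],[0,0,-.019],[.011,0,0],[-.011,0,0],[0.0,0,-.038]):
    q=Hi@np.array([*p,1]);r=np.hypot(q[0],q[1]);th=np.arctan2(r,q[2]);print(p,K[0,0]*th*q[0]/r+K[0,2],K[0,0]*th*q[1]/r+K[1,2])
print(won(w,319,237,.028), "depth at fingers",w["depth"][290:400:10,315],w["depth"][290:400:10,305])
print(won(w,358,138,.0045))
t=arm.get_image("top");s=arm.get_image("scene")
cv2.imwrite("pics/t4.png",cv2.resize(t["pixels"][180:310,140:340,::-1],None,fx=4,fy=4));cv2.imwrite("pics/s4.png",cv2.resize(s["pixels"][200:380,160:360,::-1],None,fx=3,fy=3))
np.savez("top4.npz",**t)
E
```

```text
[0, 0, 0] 320.1431101113757 283.4879165711293
[0, 0, -0.019] 320.0936656645956 299.94334505306404
[0.011, 0, 0] 320.1322145472611 263.4715051631696
[-0.011, 0, 0] 320.15436122936995 302.59376270755735
[0.0, 0, -0.038] 320.0340918692387 319.96373916615585
[0.452  0.1674 0.028 ] depth at fingers [0.3039 0.1472 0.1411 0.134  0.1281 0.1209 0.1211 0.1151 0.1141 0.1164
 0.116 ] [0.3027 0.1479 0.1403 0.1327 0.1272 0.121  0.1135 0.1077 0.1024 0.0918
 0.0918]
[0.5222 0.1443 0.0045]
```

View pics/t4.png

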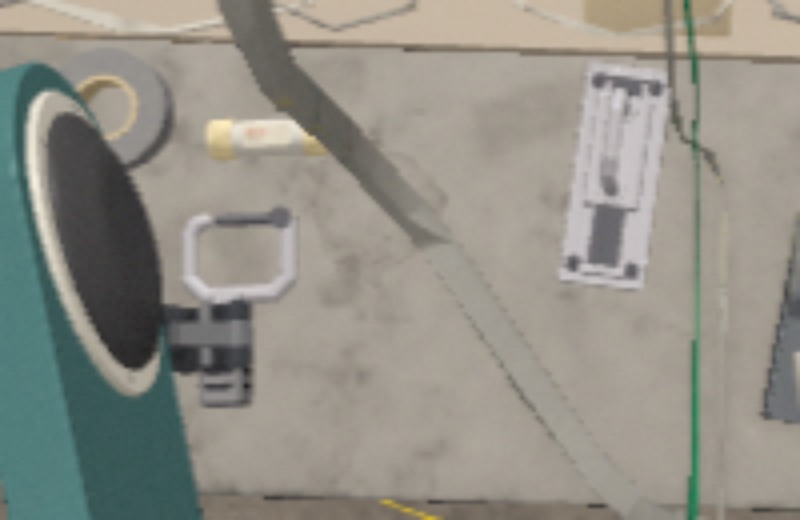

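View pics/s4.png

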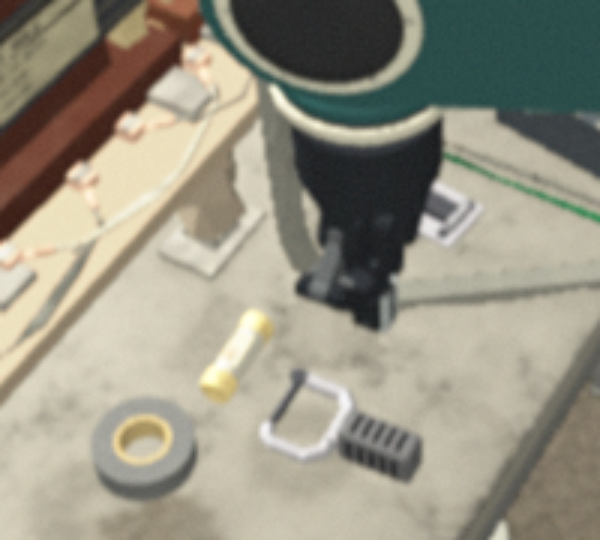

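```bash
python3 - <<'E'
from h import *
np.set_printoptions(precision=4,suppress=True)
w=load("w4");K=w["intrinsics"];H=w["hand_eye"];D=w["depth"]
for v in range(290,385,6):
  for u in (309,320,330):
    x,y=u-K[0,2],v-K[1,2];r=np.hypot(x,y);th=r/K[0,0];d=np.array([np.sin(th)*x/r,np.sin(th)*y/r,np.cos(th)]);d/=d[2]
    print(v,u,(H[:3,:3]@(d*D[v,u])+H[:3,3]),end=' ')
  print()
# hook points by depth
for u,v in((319,237),(319,215),(319,260),(358,138)):
    x,y=u-K[0,2],v-K[1,2];r=np.hypot(x,y);th=r/K[0,0];d=np.array([np.sin(th)*x/r,np.sin(th)*y/r,np.cos(th)]);d/=d[2]
    p=H[:3,:3]@(d*D[v,u])+H[:3,3];print(p,R.from_euler("xyz",w["ori"]).apply(p)+w["pos"])
E
```

```text
290 309 [-0.051  -0.0093  0.1019] 290 320 [-0.0514 -0.0003  0.1029] 290 330 [-0.0517  0.008   0.1035] 
296 309 [ 0.0106 -0.0045 -0.0368] 296 320 [ 0.0102 -0.     -0.0358] 296 330 [ 0.0104  0.0041 -0.0362] 
302 309 [ 0.0101 -0.0044 -0.0411] 302 320 [ 0.01  -0.    -0.041] 302 330 [ 0.0104  0.004  -0.0418] 
308 309 [ 0.0104 -0.0042 -0.0471] 308 320 [ 0.0099  0.     -0.046 ] 308 330 [ 0.0108  0.0038 -0.0478] 
314 309 [ 0.0098 -0.0041 -0.0508] 314 320 [ 0.0097  0.     -0.0506] 314 330 [ 0.0102  0.0038 -0.0515] 
320 309 [ 0.0102 -0.004  -0.0561] 320 320 [ 0.0103  0.     -0.0563] 320 330 [ 0.0102  0.0037 -0.056 ] 
326 309 [ 0.0105 -0.0038 -0.0609] 326 320 [ 0.0106  0.     -0.0611] 326 330 [ 0.01    0.0036 -0.06  ] 
332 309 [ 0.0094 -0.0038 -0.0633] 332 320 [ 0.0101  0.     -0.0644] 332 330 [ 0.0099  0.0035 -0.0639] 
338 309 [ 0.0096 -0.0037 -0.0675] 338 320 [ 0.0108  0.     -0.0693] 338 330 [ 0.0104  0.0034 -0.0687] 
344 309 [ 0.0109 -0.0035 -0.0733] 344 320 [ 0.0085  0.     -0.0695] 344 330 [ 0.0109  0.0033 -0.0732] 
350 309 [ 0.0111 -0.0034 -0.0769] 350 320 [ 0.0063  0.     -0.0698] 350 330 [ 0.0109  0.0032 -0.0767] 
356 309 [ 0.0112 -0.0033 -0.0804] 356 320 [ 0.0039  0.     -0.0701] 356 330 [ 0.0113  0.0031 -0.0806] 
362 309 [ 0.0115 -0.0032 -0.084 ] 362 320 [ 0.0021  0.     -0.0711] 362 330 [ 0.0112  0.003  -0.0836] 
368 309 [ 0.0115 -0.0031 -0.087 ] 368 320 [-0.0018  0.     -0.0694] 368 330 [ 0.0087  0.0031 -0.0833] 
374 309 [ 0.0116 -0.003  -0.09  ] 374 320 [-0.0047  0.     -0.069 ] 374 330 [ 0.0075  0.0031 -0.0847] 
380 309 [ 0.0096 -0.0031 -0.0903] 380 320 [-0.0067  0.     -0.07  ] 380 330 [ 0.0014  0.0032 -0.0801] 
[ 0.0023 -0.0009  0.0753] [0.4519 0.1674 0.0276]
[ 0.0186 -0.0009  0.0734] [0.4682 0.1686 0.0295]
[-0.0145 -0.0009  0.0742] [0.4352 0.1662 0.0287]
[0.0708 0.0269 0.0928] [0.5223 0.1448 0.0101]
```

```bash
python3 - <<'E'
from h import *
from bench import arm
np.set_printoptions(precision=4,suppress=True)
s=arm.get_image("scene");o=arm.get_obs();print(o["tool_pos"])
for u in range(270,300,2):
  for v in range(290,320,1):
    p=dpt(s,u,v)
    if p[2]>.02 and dpt(s,u,v+1)[2]<.02: print(u,v,p)
E
```

```text
[0.45   0.1664 0.1034]
270 302 [0.4353 0.2273 0.2255]
272 303 [0.4333 0.2252 0.222 ]
274 303 [0.4338 0.2193 0.2151]
276 303 [0.4339 0.2138 0.209 ]
276 309 [0.1142 0.6843 0.9258]
276 311 [0.1142 0.6843 0.9258]
278 308 [0.454  0.1794 0.1456]
280 308 [0.4512 0.1777 0.1455]
282 309 [0.4463 0.1793 0.1476]
284 310 [0.4442 0.1767 0.1433]
286 310 [0.4443 0.1706 0.1364]
288 311 [0.4408 0.17   0.1352]
290 308 [0.4383 0.1674 0.1419]
292 305 [0.4384 0.1608 0.1425]
```

```bash
python3 -m handwheel '[0,0,0,0,0,0,0.5, 0,0,0,0,0,0,0.5, 0,0,0,0,0,0,0.5, 0,0,35,0,0,0,0.5, 1,0,70,0,0,0,0.5, 1,0,95,0,0,0,0.5, 1,0,110,0,0,0,0.5, 1,0,110,0,0,0,0.5]' 60
python3 - <<'E'
from h import *
from bench import arm
np.set_printoptions(precision=4,suppress=True)
o=arm.get_obs();w=arm.get_image("wrist");w["pos"]=o["tool_pos"];w["ori"]=o["orientation"]
cv2.imwrite("pics/w5.png",w["pixels"][:,:,::-1])
K=w["intrinsics"];H=w["hand_eye"];D=w["depth"]
P=[]
for v in range(230,420,1):
  for u in range(220,420,1):
    if D[v,u]<=0: continue
    x,y=u-K[0,2],v-K[1,2];r=np.hypot(x,y);th=r/K[0,0];d=np.array([np.sin(th)*x/r,np.sin(th)*y/r,np.cos(th)]);d/=d[2]
    P.append([u,v,*(H[:3,:3]@(d*D[v,u])+H[:3,3])])
P=np.array(P)
m=(abs(P[:,3])>.015)&(P[:,4]>-.08)&(P[:,4]<-.01)&(P[:,2]<.03)
Q=P[m];print(len(Q));Q=Q[np.argsort(-Q[:,4])][:12];print(Q); print(o["tool_pos"],o["force"],o["opening"])
E
```

```text
time_s: 6.55
tool_pos: [0.4507, 0.1664, -0.0069]
orientation: [3.141, 0.001, 0.075]
force: [0.2, -0.1, 0.4]
opening: 0.0426
5396
[[371.     240.       0.0274   0.0233  -0.0132]
 [285.     236.       0.0294  -0.0159  -0.0134]
 [369.     241.       0.0271   0.0223  -0.0135]
 [370.     241.       0.0271   0.0228  -0.0135]
 [364.     241.       0.0271   0.02    -0.0138]
 [361.     241.       0.0272   0.0186  -0.0139]
 [286.     238.       0.0286  -0.0154  -0.014 ]
 [366.     241.       0.0273   0.0209  -0.0142]
 [372.     240.       0.0278   0.0236  -0.0142]
 [284.     236.       0.0297  -0.0163  -0.0143]
 [355.     241.       0.0273   0.0158  -0.0143]
 [374.     237.       0.0292   0.0245  -0.0143]]
[ 0.4507  0.1664 -0.0069] [ 0.2047 -0.0984  0.4189] 0.042628754016173526
```

View pics/w5.png

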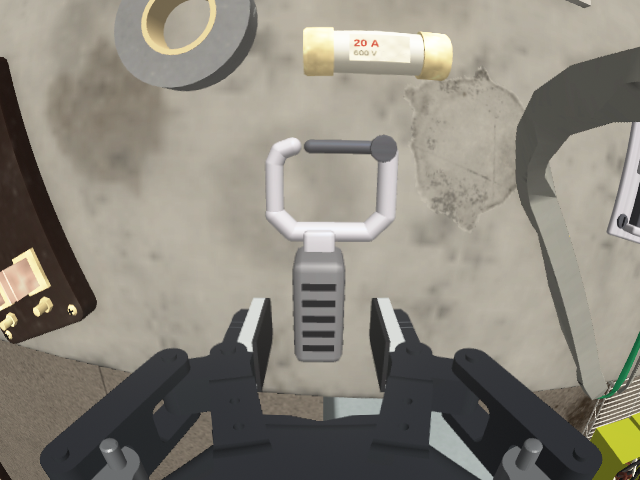

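```bash
python3 -m handwheel '[0,0,7,0,0,0,0.5, 0,0,14,0,0,0,0.5, 0,0,19,0,0,0,0.5, 0,0,21,0,0,0,0.5, 0,0,21,0,0,0,0.5, 0,0,21,0,0,0,0.5, 0,0,21,0,0,0,0.5, 0,0,21,0,0,0,0.5]' 60
python3 - <<'E'
from h import *
from bench import arm
w=arm.get_image("wrist");cv2.imwrite("pics/w6.png",w["pixels"][:,:,::-1])
E
```

```text
time_s: 7.6
tool_pos: [0.4511, 0.1666, -0.0273]
orientation: [-3.142, -0.0, 0.075]
force: [0.2, 0.3, -0.0]
opening: 0.0427
```

View pics/w6.png

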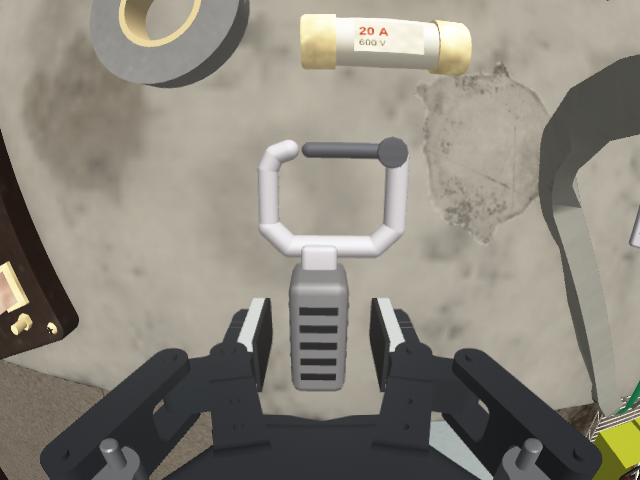

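Fingers straddle the grip (rows 298–390, grip cols 290–348), no contact force. Closing.

```bash
python3 -m handwheel '[0,0,0,0,0,0,0.8, 0,0,0,0,0,0,1, 0,0,0,0,0,0,1, 0,0,0,0,0,0,1, 0,0,0,0,0,0,1, 0,0,-5,0,0,0,1, 0,0,-10,0,0,0,1, 0,0,-10,0,0,0,1]' 60
```

```text
time_s: 8.65
tool_pos: [0.4512, 0.1666, -0.017]
orientation: [-3.141, -0.001, 0.075]
force: [0.5, -0.2, -2.4]
opening: 0.021
```

```bash
python3 -m handwheel '[0,0,-15,0,0,0,1, 0,0,-40,0,0,0,1, 0,0,-60,0,0,0,1, -15,0,-75,0,0,0,1, -25,10,-75,0,0,-2,1, -30,20,-75,0,0,-4,1, -30,20,-75,0,0,-5,1, -30,20,-75,0,0,-5,1]' 60
python3 - <<'E'
from h import *
from bench import arm
np.set_printoptions(precision=4,suppress=True)
o=arm.get_obs();w=arm.get_image("wrist");w["pos"]=o["tool_pos"];w["ori"]=o["orientation"];np.savez("w7.npz",**w)
cv2.imwrite("pics/w7.png",w["pixels"][:,:,::-1])
print(o["tool_pos"],rows(o,[.40,-.008,.058],-6))
E
```

```text
time_s: 9.65
tool_pos: [0.4229, 0.1446, 0.0581]
orientation: [-3.141, -0.0, 0.162]
force: [-1.3, 0.8, -2.1]
opening: 0.0207
[0.4229 0.1446 0.0581] (array([-47.1747, 146.9126,   0.0212]), array([-0.0126, -0.0272, 15.2757]))
```

View pics/w7.png

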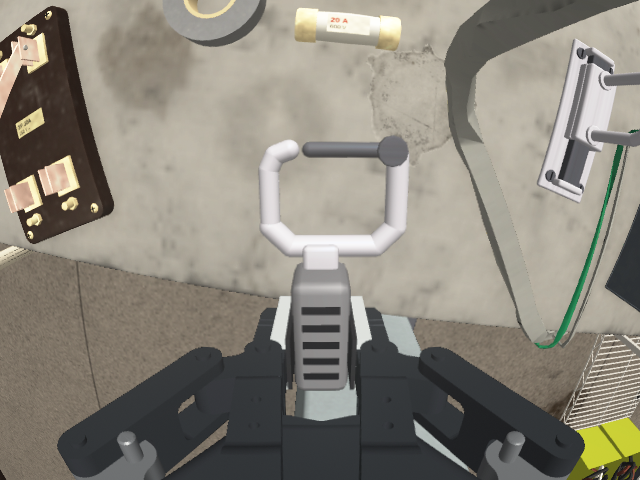

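```bash
python3 -m handwheel '[-8,20,0,0,0,2,1, -18,45,0,0,0,5,1, -28,72,0,0,0,8,1, -36,98,0,0,0,11,1, -43,122,0,0,0,13,1, -47,140,0,0,0,15,1, -47,147,0,0,0,15.3,1, -47,147,0,0,0,15.3,1]' 60
python3 - <<'E'
from h import *
from bench import arm
np.set_printoptions(precision=4,suppress=True)
o=arm.get_obs();w=arm.get_image("wrist");w["pos"]=o["tool_pos"];w["ori"]=o["orientation"];np.savez("w8.npz",**w)
cv2.imwrite("pics/w8.png",w["pixels"][:,:,::-1])
cv2.imwrite("pics/w8c.png",cv2.resize(w["pixels"][40:260,250:410,::-1],None,fx=3,fy=3,interpolation=cv2.INTER_CUBIC))
print(o["tool_pos"],o["orientation"])
E
```

```text
time_s: 10.7
tool_pos: [0.4002, -0.0082, 0.0576]
orientation: [-3.141, 0.0, -0.105]
force: [0.3, -0.6, -2.5]
opening: 0.021
[ 0.4002 -0.0082  0.0576] [-3.1414  0.0002 -0.1048]
```

View pics/w8.png

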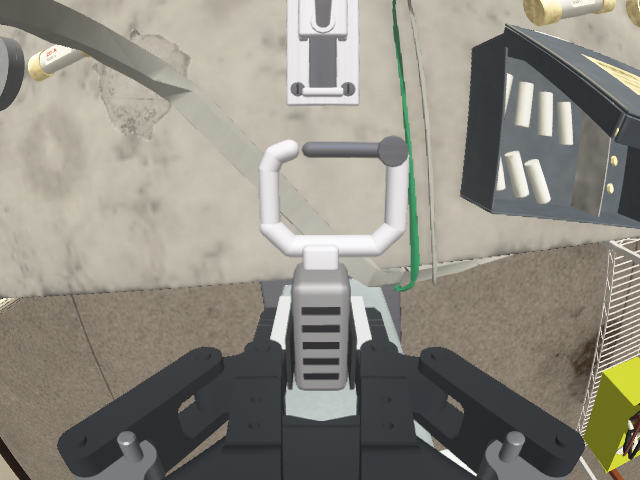

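View pics/w8c.png

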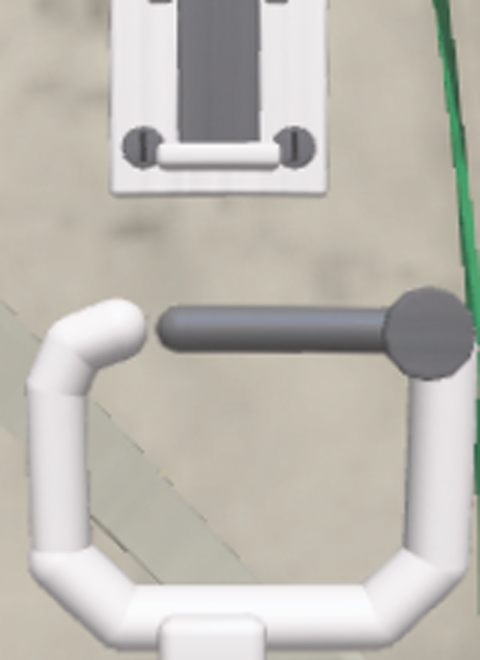

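```bash
python3 - <<'E'
from h import *
np.set_printoptions(precision=2,suppress=True)
w=load("w8")
A=R.from_euler("xyz",w["ori"]).as_matrix()
def T(u,v,z): return A.T@(won(w,u,v,z)-w["pos"])*1000
g=w["pixels"].astype(int).sum(2)
# rail edges: bright>~600
for v in range(8,104,8):
    row=g[v,270:380];e=np.where(row>560)[0]
    if len(e): print(v,270+e[0],270+e[-1], T(270+e[0]-.5,v,.014),T(270+e[-1]+.5,v,.014),"mid",(T(270+e[0]-.5,v,.014)+T(270+e[-1]+.5,v,.014))[1]/2)
u=w["tool_z"]=None
zt=w["pos"][2]+.0273
print("underside",zt)
hin=T(250+428/3,40+333/3,zt+.0045);gt=T(250+170/3,40+329/3,zt+.0045);ns=T(250+125/3,40+325/3,zt+.0045)
print("hinge",hin,"tip",gt,"nose",ns)
print("left side",T(250+59/3,40+460/3,zt+.0045),"right",T(250+440/3,40+460/3,zt+.0045))
print("rear",T(250+160/3,40+610/3,zt+.0045),T(250+340/3,40+613/3,zt+.0045))
print("grip",T(294,300,zt+.028),T(350,300,zt+.028),T(321,264,zt+.028),T(321,389,zt+.028))
print("loop foot front bar base",T(323,22,.022))
E
python3 - <<'E'
from h import *
w=load("w8");cv2.imwrite("pics/w8d.png",cv2.resize(w["pixels"][0:110,270:380,::-1],None,fx=5,fy=5,interpolation=cv2.INTER_CUBIC))
E
```

```text
8 270 368 [151.68 -29.4   43.57] [151.56  28.24  43.56] mid -0.5825024538284111
16 270 369 [146.45 -29.33  43.57] [146.37  28.76  43.56] mid -0.28695007451786303
24 270 372 [141.29 -29.27  43.57] [141.31  30.46  43.56] mid 0.5941565142972927
32 287 367 [135.76 -19.31  43.57] [136.07  27.48  43.56] mid 4.084293630758642
40 287 370 [130.74 -19.28  43.57] [131.12  29.19  43.56] mid 4.954621373402894
48 287 376 [125.78 -19.26  43.57] [126.32  32.67  43.56] mid 6.704903111825638
56 275 379 [121.12 -26.21  43.57] [121.47  34.41  43.56] mid 4.099730147657187
64 278 379 [116.16 -24.45  43.57] [116.56  34.39  43.57] mid 4.9695107475607845
72 287 379 [111.15 -19.24  43.57] [111.7   34.39  43.57] mid 7.574840785185632
80 287 379 [106.34 -19.24  43.58] [106.86  34.4   43.57] mid 7.575843539409993
88 279 378 [101.69 -23.89  43.58] [102.03  33.83  43.57] mid 4.967770683690752
96 287 360 [ 96.8  -19.27  43.58] [96.89 23.35 43.57] mid 2.0373845551097016
underside 0.08489837898241477
hinge [ 69.21  28.16 -31.82] tip [ 69.29  -4.95 -31.82] nose [ 69.87 -10.67 -31.82]
left side [ 52.37 -19.58 -31.81] right [ 52.53  30.36 -31.82]
rear [ 31.82  -6.61 -31.81] [ 31.4   17.69 -31.81]
grip [ 18.03  -9.16 -55.3 ] [ 18.03  10.89 -55.31] [ 31.87   0.5  -55.31] [-23.3    0.52 -55.29]
loop foot front bar base [139.38   1.69  35.56]
```

View pics/w8d.png

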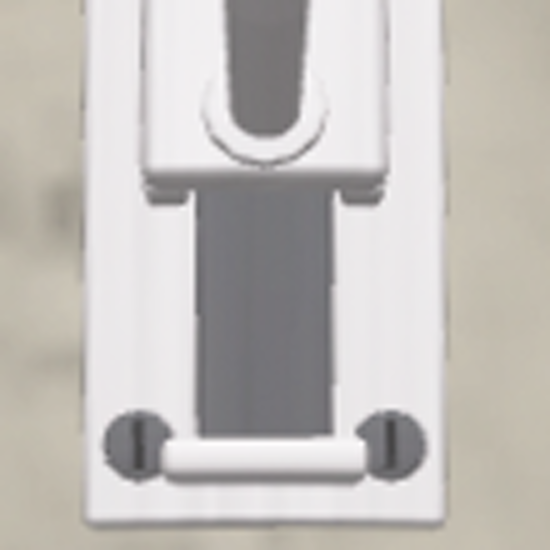

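```bash
python3 -m handwheel '[0,1.3,10,0,0,0,1, 0,1.3,25,0,0,0,1, 5,1.3,40,0,0,0,1, 15,1.3,49,0,0,0,1, 28,1.3,49,0,0,0,1, 38,1.3,49,0,0,0,1, 44,1.3,49,0,0,0,1, 44,1.3,49,0,0,0,1]' 60
cat > look.py <<'E'
import sys
from h import *
from bench import arm
np.set_printoptions(precision=4,suppress=True)
o=arm.get_obs();w=arm.get_image("wrist");w["pos"]=o["tool_pos"];w["ori"]=o["orientation"];np.savez(sys.argv[1]+".npz",**w)
cv2.imwrite(f"pics/{sys.argv[1]}.png",cv2.resize(w["pixels"][0:280,220:440,::-1],None,fx=2.1,fy=2.1,interpolation=cv2.INTER_CUBIC))
print(o["tool_pos"],o["orientation"],o["force"],o["opening"])
E
python3 look.py a1
```

```text
time_s: 11.75
tool_pos: [0.4439, -0.0142, 0.0087]
orientation: [3.142, 0.0, -0.105]
force: [0.3, -0.2, -2.0]
opening: 0.0209
[ 0.4439 -0.0142  0.0087] [ 3.1416  0.     -0.1047] [ 0.3106 -0.2056 -2.0298] 0.020908418034572277
```

View pics/a1.png

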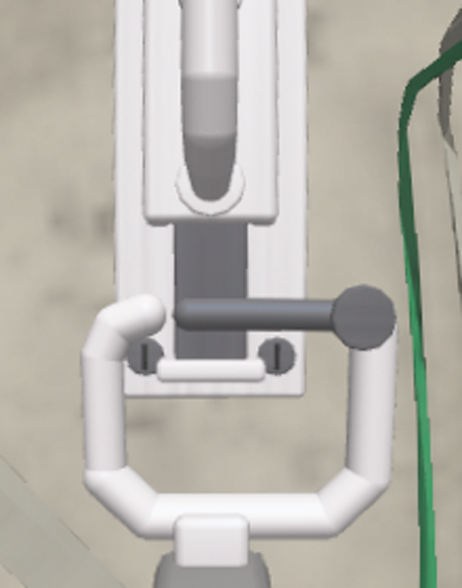

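```bash
python3 -m handwheel '[3,0,0,0,0,0,1, 6,0,0,0,0,0,1, 9,0,0,0,0,0,1, 12,0,0,0,0,0,1, 14,0,0,0,0,0,1, 16,0,0,0,0,0,1, 18,0,0,0,0,0,1, 20,0,0,0,0,0,1]' 60
python3 -m handwheel '[1,0,0,0,0,0,1, 2,0,0,0,0,0,1, 3,0,0,0,0,0,1, 4,0,0,0,0,0,1, 5,0,0,0,0,0,1, 6,0,0,0,0,0,1, 7,0,0,0,0,0,1, 8,0,0,0,0,0,1]' 60
python3 look.py a2
```

```text
time_s: 12.8
tool_pos: [0.4636, -0.0163, 0.0086]
orientation: [-3.142, 0.0, -0.105]
force: [-2.0, 0.0, -1.4]
opening: 0.0209
time_s: 13.8
tool_pos: [0.4715, -0.0171, 0.0086]
orientation: [-3.142, 0.0, -0.105]
force: [-2.1, 0.3, -1.1]
opening: 0.021
[ 0.4715 -0.0171  0.0086] [-3.1416  0.0001 -0.1047] [-2.0848  0.337  -1.1351] 0.02103565282627574
```

View pics/a2.png

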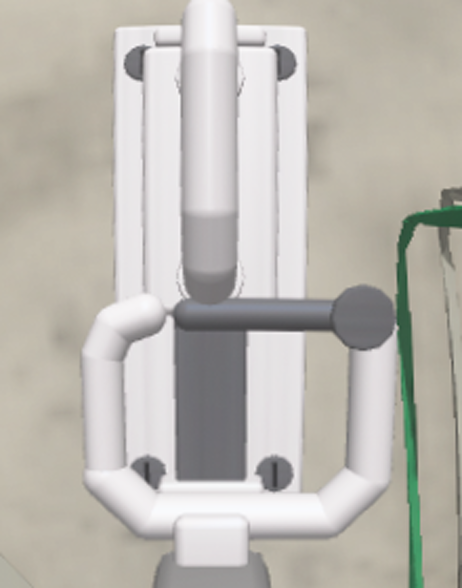

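```bash
python3 -m handwheel '[1,0,0,0,0,0,1, 2,0,0,0,0,0,1, 3,0,0,0,0,0,1, 4,0,0,0,0,0,1, 5,0,0,0,0,0,1, 6,0,0,0,0,0,1, 7,0,0,0,0,0,1, 8,0,0,0,0,0,1]' 60
python3 -m handwheel '[1,0,0,0,0,0,1, 2,0,0,0,0,0,1, 3,0,0,0,0,0,1, 4,0,0,0,0,0,1, 5,0,0,0,0,0,1, 6,0,0,0,0,0,1, 7,0,0,0,0,0,1, 8,0,0,0,0,0,1]' 60
python3 look.py a3
```

```text
time_s: 14.85
tool_pos: [0.4794, -0.0179, 0.0085]
orientation: [-3.141, 0.0, -0.105]
force: [-4.4, 1.5, -0.7]
opening: 0.0211
time_s: 15.85
tool_pos: [0.4871, -0.0188, 0.0084]
orientation: [-3.142, 0.001, -0.105]
force: [-6.6, 1.1, -1.0]
opening: 0.0208
[ 0.4871 -0.0188  0.0084] [-3.1416  0.0009 -0.1047] [-6.5628  1.0951 -0.9962] 0.020754477496985484
```

View pics/a3.png

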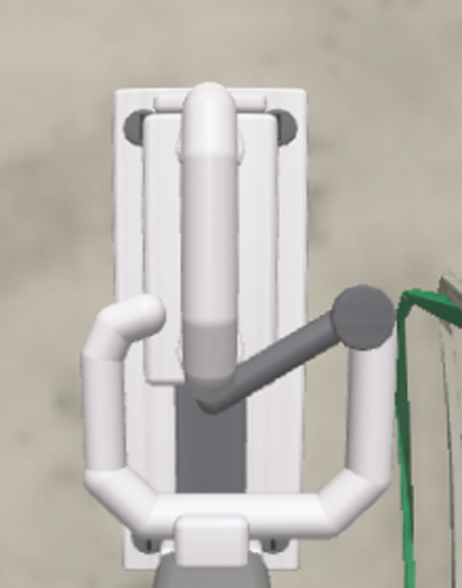

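```bash
python3 -m handwheel '[1,0,0,0,0,0,1, 2,0,0,0,0,0,1, 3,0,0,0,0,0,1, 4,0,0,0,0,0,1, 5,0,0,0,0,0,1, 6,0,0,0,0,0,1, 7,0,0,0,0,0,1, 8,0,0,0,0,0,1]' 60
python3 -m handwheel '[0.5,0,0,0,0,0,1, 1,0,0,0,0,0,1, 1.5,0,0,0,0,0,1, 2,0,0,0,0,0,1, 2.5,0,0,0,0,0,1, 3,0,0,0,0,0,1, 3.5,0,0,0,0,0,1, 4,0,0,0,0,0,1]' 60
python3 look.py a4
```

```text
time_s: 16.9
tool_pos: [0.495, -0.0198, 0.0083]
orientation: [3.141, 0.001, -0.105]
force: [-6.3, -1.2, -1.6]
opening: 0.021
time_s: 17.9
tool_pos: [0.4993, -0.0205, 0.0085]
orientation: [3.141, 0.0, -0.105]
force: [-4.9, -4.0, -1.0]
opening: 0.0209
[ 0.4993 -0.0205  0.0085] [ 3.1407  0.0001 -0.1051] [-4.855  -3.9957 -1.0377] 0.020897372850329766
```

View pics/a4.png

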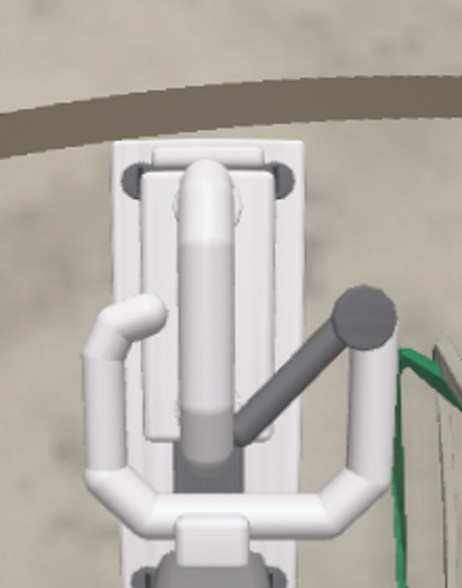

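```bash
python3 -m handwheel '[0.4,0,0,0,0,0,1, 0.8,0,0,0,0,0,1, 1.2,0,0,0,0,0,1, 1.6,0,0,0,0,0,1, 2,0,0,0,0,0,1, 2,0,0,0,0,0,1, 2,0,0,0,0,0,1, 2,0,0,0,0,0,1]' 60
python3 look.py a5
```

```text
time_s: 18.95
tool_pos: [0.5016, -0.021, 0.0087]
orientation: [3.14, -0.001, -0.105]
force: [-1.8, -6.0, -2.0]
opening: 0.0211
[ 0.5016 -0.021   0.0087] [ 3.1402 -0.0007 -0.1052] [-1.822  -5.9817 -2.0164] 0.021098834913029503
```

View pics/a5.png

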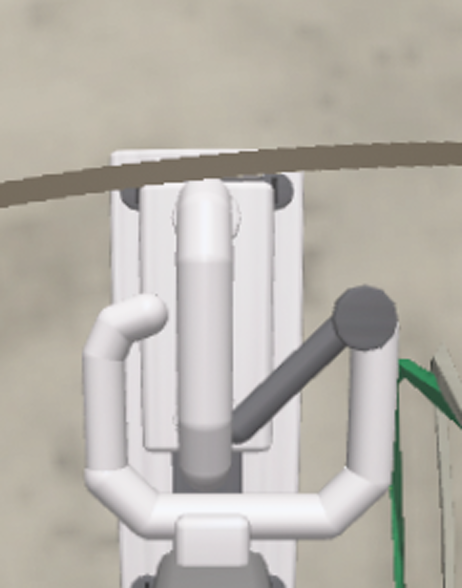

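```bash
python3 -m handwheel '[0.3,0,0,0,0,0,1, 0.6,0,0,0,0,0,1, 0.9,0,0,0,0,0,1, 1.2,0,0,0,0,0,1, 1.4,0,0,0,0,0,1, 1.4,0,0,0,0,0,1, 1.4,0,0,0,0,0,1, 1.4,0,0,0,0,0,1]' 60
python3 look.py a6
```

```text
time_s: 20.0
tool_pos: [0.5027, -0.0204, 0.0086]
orientation: [-3.142, 0.0, -0.105]
force: [0.5, 0.0, -1.7]
opening: 0.0206
[ 0.5027 -0.0204  0.0086] [-3.1416  0.     -0.1047] [ 0.4748  0.0448 -1.722 ] 0.020561785289847895
```

View pics/a6.png

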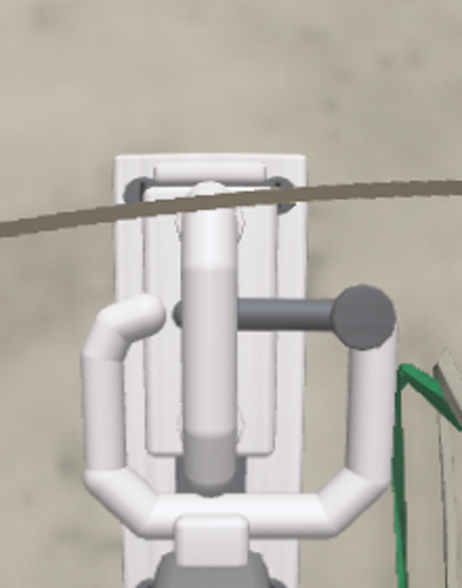

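```bash
python3 -m handwheel '[-3,0,0,0,0,0,1, -6,0,0,0,0,0,1, -9,0,0,0,0,0,1, -12,0,0,0,0,0,1, -15,0,0,0,0,0,1, -17,0,0,0,0,0,1, -19,0,0,0,0,0,1, -20,0,0,0,0,0,1]' 60
python3 -m handwheel '[-1,0,0,0,0,0,1, -2,0,0,0,0,0,1, -3,0,0,0,0,0,1, -4,0,0,0,0,0,1, -5,0,0,0,0,0,1, -6,0,0,0,0,0,1, -8,0,0,0,0,0,1, -10,0,0,0,0,0,1]' 60
python3 look.py a7
```

```text
time_s: 21.05
tool_pos: [0.4829, -0.0183, 0.0087]
orientation: [3.142, -0.0, -0.105]
force: [1.6, 0.6, -2.4]
opening: 0.0211
time_s: 22.05
tool_pos: [0.4727, -0.0173, 0.0086]
orientation: [3.142, 0.0, -0.105]
force: [2.4, -0.6, -2.0]
opening: 0.021
[ 0.4727 -0.0173  0.0086] [ 3.1416  0.     -0.1047] [ 2.4097 -0.6278 -2.0196] 0.020966999200114064
```

View pics/a7.png

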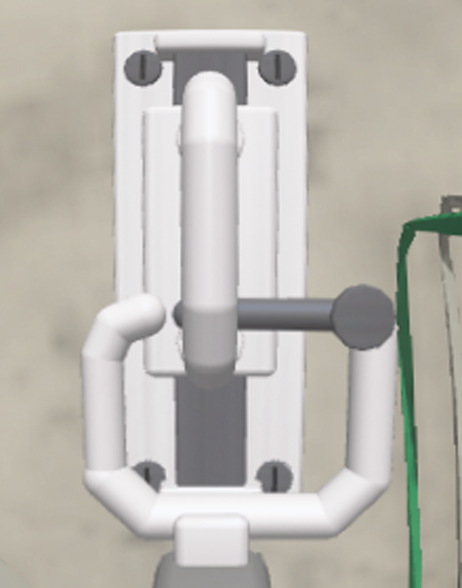

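```bash
python3 -m handwheel '[-2,0,0,0,0,0,1, -4,0,0,0,0,0,1, -6,0,0,0,0,0,1, -8,0,0,0,0,0,1, -10,0,0,0,0,0,1, -12,0,0,0,0,0,1, -14,0,0,0,0,0,1, -16,0,0,0,0,0,1]' 60
python3 -m handwheel '[-0.7,0,0,0,0,0,1, -1.4,0,0,0,0,0,1, -2.1,0,0,0,0,0,1, -2.8,0,0,0,0,0,1, -3.5,0,0,0,0,0,1, -4.2,0,0,0,0,0,1, -4.6,0,0,0,0,0,1, -5,0,0,0,0,0,1]' 60
```

```text
time_s: 23.1
tool_pos: [0.4568, -0.0156, 0.0086]
orientation: [-3.142, -0.0, -0.105]
force: [1.3, -1.7, -2.4]
opening: 0.0207
time_s: 24.1
tool_pos: [0.452, -0.0151, 0.0086]
orientation: [-3.142, 0.0, -0.105]
force: [1.1, -0.6, -2.3]
opening: 0.0206
```

```bash
python3 -m handwheel '[-0.3,0,0,0,0,0,1, -0.6,0,0,0,0,0,1, -0.9,0,0,0,0,0,1, -1.2,0,0,0,0,0,1, -1.5,0,0,0,0,0,1, -1.8,0,0,0,0,0,1, -2,0,0,0,0,0,1, -2,0,0,0,0,0,1]' 60
python3 look.py a8
```

```text
time_s: 25.1
tool_pos: [0.4508, -0.015, 0.0089]
orientation: [-3.142, -0.002, -0.105]
force: [11.1, -2.0, -5.1]
opening: 0.0207
[ 0.4508 -0.015   0.0089] [-3.1416 -0.0021 -0.1048] [11.1072 -1.9886 -5.0885] 0.020726206588946593
```

View pics/a8.png

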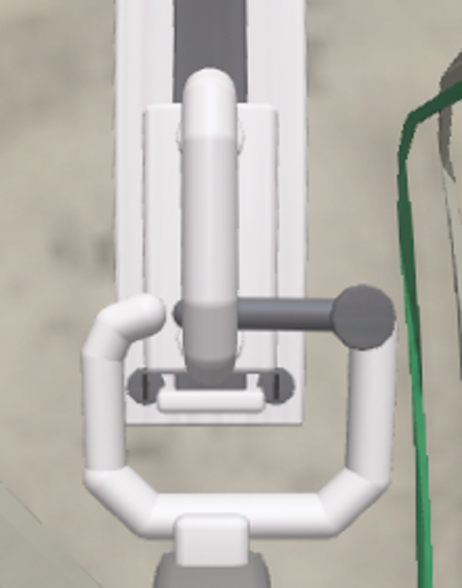

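```bash
python3 -m handwheel '[0.3,0,0,0,0,0,1, 0.5,0,0,0,0,0,1, 0.5,0,0,0,0,0,1, 0.5,0,0,0,0,0,1, 0.5,0,0,0,0,0,1, 0.5,0,0,0,0,0,1, 0.5,0,0,0,0,0,1, 0.5,0,0,0,0,0,1]' 60
```

```text
time_s: 26.15
tool_pos: [0.451, -0.015, 0.0087]
orientation: [-3.142, -0.001, -0.105]
force: [7.6, -1.5, -3.0]
opening: 0.021
```

```bash
python3 -m handwheel '[0.15,0,0,0,0,0,1, 0.15,0,0,0,0,0,1, 0.15,0,0,0,0,0,1, 0.15,0,0,0,0,0,1, 0.15,0,0,0,0,0,1, 0.15,0,0,0,0,0,1, 0.15,0,0,0,0,0,1, 0.15,0,0,0,0,0,1]' 60
python3 -m handwheel '[2,0,0,0,0,0,1, 5,0,0,0,0,0,1, 8,0,2,0,0,0,1, 8,0,4,0,0,0,1, 8,0,6,0,0,0,1, 8,0,8,0,0,0,1, 8,0,10,0,0,0,1, 8,0,10,0,0,0,1]' 60
python3 look.py a9
```

```text
time_s: 27.15
tool_pos: [0.451, -0.015, 0.0087]
orientation: [-3.142, -0.001, -0.105]
force: [6.7, -0.1, -3.7]
opening: 0.0207
time_s: 28.15
tool_pos: [0.4585, -0.0158, -0.0016]
orientation: [3.142, 0.0, -0.105]
force: [0.5, -0.6, -1.5]
opening: 0.0209
[ 0.4585 -0.0158 -0.0016] [ 3.1416  0.0002 -0.1047] [ 0.473  -0.5637 -1.4553] 0.02092225118417939
```

View pics/a9.png

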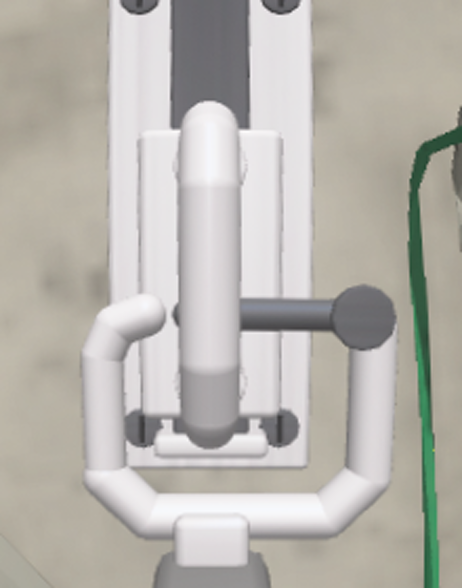

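Held at about 6.7 N with the gate shut and the bar inside (gate row 315, bar base row 435). Releasing now with a moderate opening, then going straight up.

```bash
python3 -m handwheel '[0,0,0,0,0,0,0.6, 0,0,0,0,0,0,0.5, 0,0,0,0,0,0,0.45, 0,0,0,0,0,0,0.45, 0,0,0,0,0,0,0.45, 0,0,0,0,0,0,0.45, 0,0,0,0,0,0,0.45, 0,0,0,0,0,0,0.45]' 60
python3 look.py b1
```

```text
time_s: 29.2
tool_pos: [0.4586, -0.0158, -0.0014]
orientation: [3.142, 0.0, -0.105]
force: [-0.8, 0.9, -0.3]
opening: 0.0471
[ 0.4586 -0.0158 -0.0014] [ 3.1416  0.     -0.1047] [-0.8496  0.9103 -0.2755] 0.04708115284945036
```

```bash
python3 - <<'E'
from h import *
w=load("b1");cv2.imwrite("pics/b1f.png",w["pixels"][:,:,::-1])
E
```

```text
(no output)
```

View pics/b1f.png

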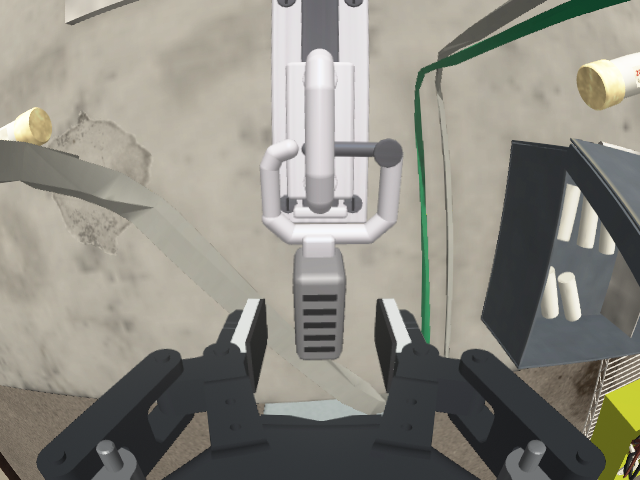

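Hook released, lying tilted with the bar inside and gate shut; both fingers are clear of it. Retract upward, then slightly back.

```bash
python3 -m handwheel '[0,0,-10,0,0,0,0.45, 0,0,-30,0,0,0,0.45, 0,0,-60,0,0,0,0.45, 0,0,-95,0,0,0,0.45, 0,0,-130,0,0,0,0.45, -10,0,-160,0,0,0,0.45, -20,0,-180,0,0,0,0.45, -20,0,-180,0,0,0,0.45]' 60
python3 - <<'E'
from h import *
from bench import arm
o=arm.get_obs();w=arm.get_image("wrist");s=arm.get_image("scene")
print(o["tool_pos"],o["force"])
cv2.imwrite("pics/c1.png",w["pixels"][:,:,::-1]);cv2.imwrite("pics/c2.png",cv2.resize(s["pixels"][150:400,130:430,::-1],None,fx=2.4,fy=2.4,interpolation=cv2.INTER_CUBIC))
E
```

```text
time_s: 30.25
tool_pos: [0.439, -0.0137, 0.1807]
orientation: [-3.142, -0.003, -0.105]
force: [-0.4, 0.0, -0.1]
opening: 0.0469
[ 0.43904945 -0.01371334  0.18069798] [-0.36981377  0.00864402 -0.0889152 ]
```

View pics/c1.png

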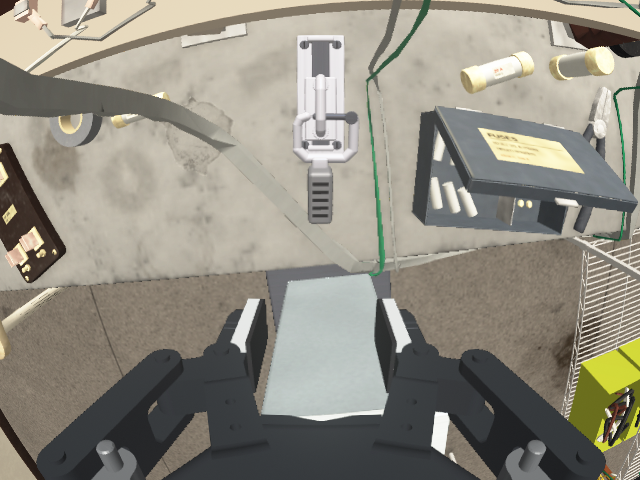

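View pics/c2.png

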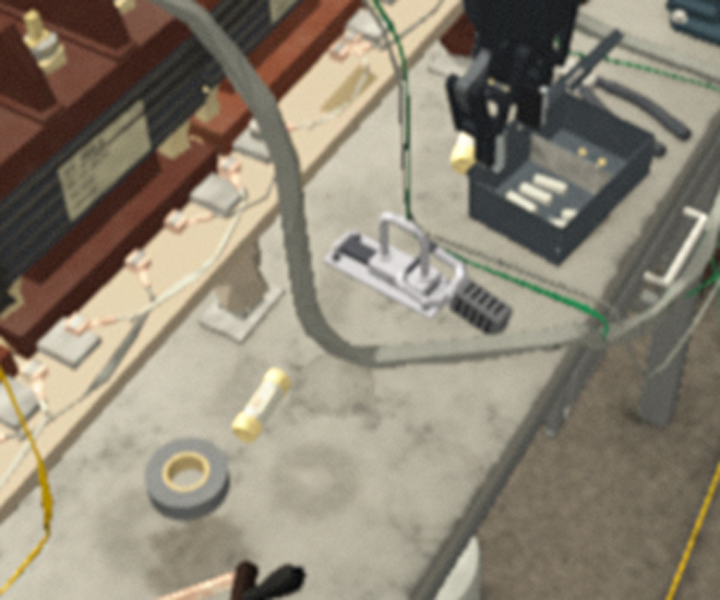

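The hook lies on the loop with the gate shut (wrist picture, gate at about (340,118), bar at (320,125)). Tape and fuses have not moved, and the gripper is clear of everything.

```bash
python3 -c "
from bench import arm
print(arm.job_done())"
```

```text
the job is handed in; nothing more can be done
None
```

The snap hook is hooked on the loop with its gate shut, and I handed the job in at about 30 s. I have no verdict on it.

**What I did:**
- **Push:** I gripped the hook and pushed the gate onto the front bar. The loop slid at about 2 N to its stop, and the gate gave at up to about 7 N and snapped shut. The wrist picture showed this, and the push force fell to about 0.
- **Pull:** I pulled back to the near stop, held at about 7 N for roughly two seconds with the gate still shut, eased off and let go.

**Last checks:** the pictures show the bar inside the hook, the gate shut and the gripper clear with about 0 N on it. The grey tape and the fuse beside it look unmoved. I did not specifically check the black tape or the other fuse.

**What went wrong or disagreed:**
- **First grasp missed:** the fingers closed on nothing, above the grip. Wrist and scene depth both put the real fingertips about 33 mm short of the stated TCP, so I went that much lower the second time.
- **Pull overshot:** it reached about 11 N before I eased it to 7.6 N and then 6.7 N, against the 6 N asked for. Even so, the highest force I read between hook and loop was about 11 N, well under 30 N; readings came only about once a second.

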